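# Set and undock the polishing handpiece

### The job

The cordless handpiece takes its speed from the docking station while it is clipped in, so first turn the station's selector knob to the fourth dot, three clicks clockwise from its anticlockwise end stop, and let go of it. Then pull the handpiece up out of its two spring clips and lay it, without letting it fall, lengthways and about centred in both V notches of the empty instrument rest. Leave the taken rest's instrument and the other things on the table as they are.

Things in the scene. Friction and masses are not known exactly. Their poses are not given: they have to be found in the camera images.
- station: White docking station, fixed: deck 180 (x) by 240 (y) by 12 mm high. Origin on the table under its centre, z up. On its -y side a block 150 by 88 mm, top 34 mm over the table, carries the selector knob (at x 0, y -75 mm). On its +y side two spring clips (at x -38 and +38 mm) hold the handpiece along the station's x axis (see cradle).
- selector (a joint): Knob angle, rad: 0 at the anticlockwise stop (from above), growing clockwise to 3.5 at the other stop. Eight detents 0.5 rad (one click) apart, each marked by a dot on the plate round the knob; dots grow in size clockwise. A click takes about 0.1 N m; let go between detents it snaps into one. Starts 2 to 4 clicks clockwise of the fourth dot (1.5 rad).
- selector_grip (a point): On the knob's axis, 58 mm over the table. Black knob: skirt 42 mm across (top 42.5 mm over the table), on it an upright bar 40 mm long, 13 mm wide, top 69.5 mm: pinch it across the 13 mm, fingertips above 44 mm. The frame turns with the knob: x along the bar, white pointer line at the +x end, z up. Its yaw is the station's + 1.75 - joint value.
- handpiece: Aluminium handpiece, 110 g: barrel 20 mm in diameter, 100 mm long, with a tapered nose to +x (28 mm more) and a black cap to -x (10 mm more). Origin on its axis, halfway along the barrel; x along the axis. Between the clips, and between the ribs of a rest, 66 mm of barrel is free for the fingers. A pinch of 35 N holds it against the clips.
- cradle (a point): On the station, 45 mm over the table, 33 mm over the deck: where the docked handpiece's origin lies; x along it. Each clip opens upwards: two steel jaws lean over the barrel, reach 16 mm above its axis, are 30 mm wide over all, and spring apart when it is pulled straight up. The pull rises to 10 to 15 N; the barrel is free once raised 20 mm.
- free_rest: The empty one of two like white instrument rests, fixed: base plate 120 (x) by 56 (y) by 8 mm. Origin on the table under its centre. Two upright ribs 8 mm thick at x -38 and +38 mm, each with a 90 degree V notch open upwards, 37 mm wide at its mouth, 49 mm over the table; bottom of the V 31 mm over the table.
- free_rest_seat (a point): 45 mm over the table at the centre of the empty rest: where the origin of the laid handpiece belongs, its axis along this point's x axis, either way round.
- taken_rest: The other rest, alike, which holds the contra-angle. The two rests may be in either place.
- contra_angle: Steel contra-angle instrument, 16 mm in diameter, lying in the taken rest; leave it. Origin on its axis, halfway along its barrel.
- bur_block: Aluminium block of burs, 34 by 60 by 22 mm (burs to 37 mm), a bystander. Origin under its centre.
- tooth_model: Plaster model of a row of teeth, 52 by 62 by 32 mm, a bystander. Origin under its centre.
- tumbler: Glass tumbler, 72 mm across, 110 mm high, a bystander. Origin under its centre.
- jar: White jar, 56 mm across, 70 mm high, a bystander. Origin under its centre.
- phone: Black phone lying flat, 150 by 72 by 9 mm, a bystander. Origin under its centre.
- spatula: Spatula 170 mm long lying on the table, a bystander.
Mind the look-alikes: they are no part of the job. What is shaped like the handpiece but turquoise is not meant.

How it is judged (in metres and radians):
On the way, in this order (a step that is already met when the one before it is completed fails the run):
1. the selector stands at the fourth dot (1.5 rad within 0.1) and is let go, the handpiece still in its clips (value of joint selector between 1.4 and 1.6 rad and contact force between the fingers and station below 0.1 N and distance between handpiece and cradle below 0.006 m), for 0.3 s.
2. the handpiece is out of its clips (z of handpiece in the frame of cradle above 0.025 m), for 0.1 s.
At the end, for the whole second after the job is handed in: The selector stands at the fourth dot (1.5 rad within 0.1) and the handpiece lies still in both V notches of the empty rest: its origin within 20 mm along the rest and 4 mm across and in height of the seat, its axis within 0.1 rad of the rest's, either way round (value of joint selector between 1.4 and 1.6 rad and x of handpiece in the frame of free_rest_seat between -0.02 and 0.02 m and y of handpiece in the frame of free_rest_seat between -0.004 and 0.004 m and z of handpiece in the frame of free_rest_seat between -0.004 and 0.004 m and angle between the x axis of handpiece and the x axis of free_rest_seat, either way round below 0.1 rad and linear speed of handpiece below 0.02 m/s); the robot touches nothing.
It fails at once if the handpiece is let fall (faster than 0.5 m/s with no finger touching it) (linear speed of handpiece above 0.5 m/s and contact force between the fingers and handpiece below 0.01 N).
It fails at once if the contra-angle is moved by more than 15 mm (distance of contra_angle from where it was at the start of the episode above 0.015 m).
It fails at once if a bystander is moved by more than 25 mm (distance of any of bur_block, tooth_model, tumbler, jar, phone, spatula from where it was at the start of the episode above 0.025 m).
It also fails if it takes over 72 s, if anything falls off the work surface, if the arm or the gripper's body presses on something with over 40 N, if the wrist force passes 120 N, or if a joint passes its speed limit or range.

### The arm

A 6-joint arm with a two-finger parallel gripper is mounted at the origin on the work surface. World frame = base frame: x ahead of the robot, y to its left, z up, the work surface at z = 0. Lengths are in mm, angles in rad, forces in N, time in s.
With the tool pointing down it reaches from about 350 to 975 mm from the base axis. Payload 7.1 kg.
Tool frame: the origin (TCP) lies midway between the tips of the shut fingers; the grasp point (between the pads) lies 19 mm behind it (ctrl.grip_depth is the distance from the TCP to the grasp point, in mm); z points along the fingers, y is the line along which they close (so a half turn about z gives the same grasp; the last joint's range is limited). The gripper opens to 88 mm and grips with 3 to 60 N. Pads are 20 mm wide; open, the fingers measure 115 mm over their backs; the gripper's body (75 mm by 178 mm) begins 61 mm behind the grasp point.
Start: joints at [1.213, 0.423, 1.63, -0, 1.089, -0.019], TCP at [207.69, 589.465, 222.675] pointing down, gripper open.
Joint ranges: [-3, 3], [-0.9, 2.11], [0.09, 2.58], [-1.31, 4.45], [0.11, 2.69], [-2.54, 2.54]. Speed limits (rad/s): [2.39, 2.39, 3.01, 3.14, 3.14, 3.14].

### API

Orientations are given as a rotation vector (axis times angle).
In Python, from workcell import get_obs, vision, ctrl gives the robot as it stands.
- The arm moves only by the tool step_arm, never from a script. Its argument "plan" is a list of rows, each a list of 7 numbers: the opening, from -1 (shut) to 1 (fully open), then the shift along the tool's x, y, z as a fraction of full scale, then the turn, a rotation vector about the tool's x, y, z as a fraction of full scale. In form: [[fingers, dx, dy, dz, wx, wy, wz], ...]. A call has 1 to 20 rows; each row shifts and turns the commanded pose from where the row before left it, along the tool's axes as they then stand; what a row does not reach is not made up. Full scale, the value 1, is 50 mm for a shift and 0.12 rad for a turn. A row lasts 1/8 s, in which the tool goes at most 62.5 mm and 10.7 degrees, less where a joint would pass 70% of its speed; a pose out of reach is approached as far as the arm can. A call with a number of a shift or a turn outside -1 to 1 is refused whole. A call with a gripper value outside its range is refused whole. The fingers move at their own pace and stop on an object; the grip force is fixed at half the most. Time passes only in rows, so rows that do not move let the fingers close. It gives the time, the measured TCP pose, the force, the opening and the grip force at its end, in the units of the state.
- get_obs(): the state, without advancing time (a new reading comes with each control period).
- vision.get_image(name): name is "scene" or "top"; returns a dict with "pixels" (420x560x3 uint8, red, green, blue), "depth" (420x560 float32, mm along the optical axis (not along the pixel's ray), 0 where there is no reading), "fx", "fy", "cx", "cy" (pixels), "T" (4x4, takes a point from camera to world coordinates). Camera axes: x right, y down, z forward; pixel columns grow to the right and rows downward; lengths in mm; the calibration is good to about 2 mm. A picture is of the moment at which its call begins.
- ctrl.close_job(): hands the job in; it is judged then, once.
The state is a dict: "t": time; "qpos": joint angles; "qvel": joint speeds; "joint_torque": joint torques, N m; "ee_pos": TCP position; "orientation": TCP orientation; "ft_force": force on the tool from outside, world axes, zero at the start; "moment": the same for the moment, N m; "width": finger opening in mm; "grasp_force": force on a finger pad.
Only numpy, scipy, OpenCV 4.12 (cv2) and the standard library are available. Lean on these libraries where they do the work, as an engineer would, in place of code of your own. Each camera call takes 0.05 s, during which the arm holds its last target. There are 200 camera calls.

## Working session

There is one attempt and no reset: what is moved stays moved. The work goes in short steps, Python scripts to look and compute and a tool call to move; the robot and the scene stay as the last step left them, time stands still between calls to the robot, and variables do not carry over. Pictures are saved under pics/ and viewed, at most 10 in all, crops included, and the job is handed in when it is done.

Besides the shell and the picture viewer there is one more tool, called after "Request:" as name([rows], argument=value, ...), one row to a line, values as JSON. step_arm: Moves the arm, as the interface text tells. Its arguments: {"type":"object","properties":{"plan":{"type":"array","items":{"type":"array","items":{"type":"number","minimum":-1,"maximum":1}}}},"required":["plan"]}

```bash
mkdir -p pics; cat > h.py <<'E'
import numpy as np, cv2
from workcell import get_obs, vision, ctrl
def grab(n,f):
    im=vision.get_image(n); np.savez(f'{f}.npz',**im); cv2.imwrite(f'pics/{f}.png',im['pixels'][:,:,::-1]); return im
def world(im,u,v,d=None):
    d=float(im['depth'][int(v),int(u)]) if d is None else d
    p=[(u-im['cx'])*d/im['fx'],(v-im['cy'])*d/im['fy'],d,1]; return (im['T']@p)[:3]
def cloud(im):
    v,u=np.mgrid[:420,:560]; d=im['depth']
    P=np.stack([(u-im['cx'])*d/im['fx'],(v-im['cy'])*d/im['fy'],d,np.ones_like(d)],-1)@im['T'].T
    return P[...,:3]
def atz(im,u,v,z):
    r=im['T'][:3,:3]@[(u-im['cx'])/im['fx'],(v-im['cy'])/im['fy'],1]; o=im['T'][:3,3]
    return o+r*(z-o[2])/r[2]
E
python3 - <<'E'
from h import *
for n in('top','scene'):
    im=grab(n,n+'0'); print(n,im['fx'],im['T'].round(2).tolist())
o=get_obs();print(o)
E
```

```text
top 452.8937882260393 [[-0.02, -1.0, 0.08, 428.29], [-1.0, 0.02, -0.0, -24.5], [0.0, -0.08, -1.0, 1242.94], [0.0, 0.0, 0.0, 1.0]]
scene 380.1063295774407 [[0.12, 0.7, -0.7, 1313.32], [0.99, -0.1, 0.07, -108.84], [-0.02, -0.71, -0.71, 842.83], [0.0, 0.0, 0.0, 1.0]]
{'t': 0.1, 'qpos': array([ 1.21300794e+00,  4.23747513e-01,  1.63058051e+00, -1.62233111e-05,
        1.08858668e+00, -1.90240765e-02]), 'qvel': array([-0.00257486, -0.00183074, -0.00342351, -0.00151005,  0.00142716,
        0.00184209]), 'joint_torque': array([ 4.31774670e-04, -5.45618856e+01, -2.74326682e+01,  6.44411612e-02,
        1.88318244e-02, -3.62740059e-05]), 'ee_pos': array([207.52682501, 589.03018386, 222.00297426]), 'orientation': array([-5.29537758e-01, -3.09640484e+00,  2.04399460e-03]), 'ft_force': array([ 0.23894269, -0.48413898,  0.28649181]), 'moment': array([-0.02929663, -0.03136652, -0.02238126]), 'grasp_force': 0.0, 'width': 87.8552727334769}
```

View pics/top0.png

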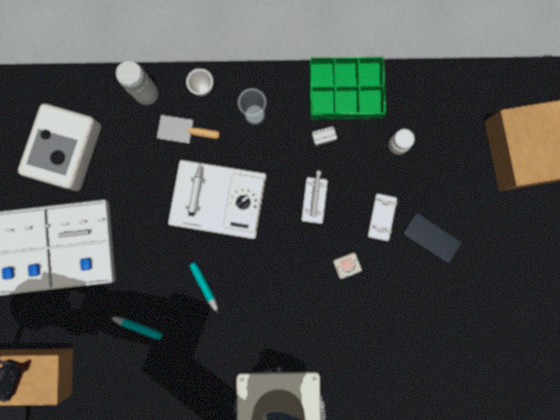

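View pics/scene0.png

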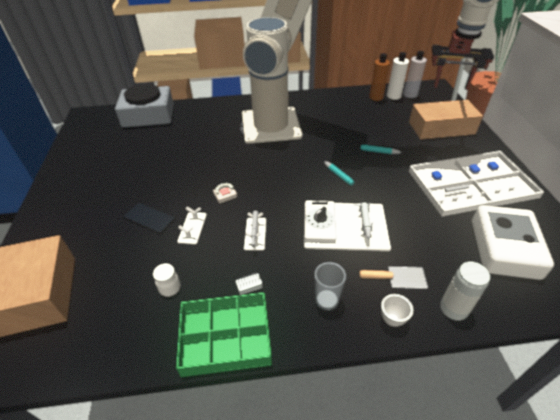

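The station in the top view has the docked aluminium handpiece at (195,190) and the knob at (244,202). The empty rest is at (383,217) and the taken rest with the contra-angle at (315,200). The things that could be mistaken for the handpiece are the turquoise pens at (203,287) and (137,327), and the contra-angle at (316,190). I choose the one clipped in at (195,190) and will check it in a crop.

```bash
python3 - <<'E'
from h import *
im=np.load('top0.npz'); 
p=im['pixels'][150:250,160:290,::-1]; cv2.imwrite('pics/c1.png',cv2.resize(p,None,fx=6,fy=6,interpolation=cv2.INTER_CUBIC))
p=im['pixels'][180:250,340:425,::-1]; cv2.imwrite('pics/c2.png',cv2.resize(p,None,fx=8,fy=8,interpolation=cv2.INTER_CUBIC))
C=cloud(im)
def sl(u0,u1,v0,v1,z0,z1):
    B=C[v0:v1,u0:u1].reshape(-1,3); B=B[(B[:,2]>z0)&(B[:,2]<z1)]
    r=cv2.minAreaRect(B[:,:2].astype(np.float32)); c,ax=cv2.PCACompute(B[:,:2].astype(np.float32),None)
    print((u0,v0,z0,z1),len(B),np.round(r[0],1),np.round(r[1],1),round(r[2],2),'mean',c.round(1),'pca',np.degrees(np.arctan2(ax[0,1],ax[0,0])).round(2),'z',np.percentile(B[:,2],[5,50,95]).round(1))
sl(160,275,150,250,5,80); sl(160,275,150,250,8,18); sl(215,275,150,250,28,38)
sl(225,265,180,225,52,80); sl(180,212,150,230,40,75); sl(180,212,150,230,48,75)
sl(360,405,185,250,4,60); sl(360,405,185,250,4,13); sl(360,405,185,250,35,60); sl(360,405,185,213,35,60);sl(360,405,213,250,35,60)
sl(300,332,165,230,4,70)
E
```

```text
(160, 150, 5, 80) 5833 [578.6 164. ] [313.3 274.1] 89.09 mean [[576.4 160.1]] pca 78.87 z [ 7.9 14.2 53.3]
(160, 150, 8, 18) 3249 [589.6 176. ] [272.1 219.1] 79.9 mean [[581.3 192.1]] pca 51.38 z [ 9.  12.3 16. ]
(215, 150, 28, 38) 1447 [565.1  87.8] [ 87.6 149.9] 79.65 mean [[563.8  87.4]] pca -10.38 z [30.3 34.3 37.4]
(225, 180, 52, 80) 89 [564.8  87.9] [13.1 39.1] 37.35 mean [[564.1  87.3]] pca 127.39 z [56.2 69.1 72.6]
(180, 150, 40, 75) 412 [600.  213.4] [ 30.6 144.2] 79.18 mean [[593.8 213.5]] pca -10.29 z [45.6 53.2 58.8]
(180, 150, 48, 75) 361 [600.1 213.4] [ 30.6 144.1] 79.18 mean [[591.7 214.5]] pca -10.1 z [49.2 53.5 59.1]
(360, 185, 4, 60) 981 [ 522.1 -291. ] [121.5 177.3] 88.23 mean [[ 520.8 -289.9]] pca -8.86 z [ 4.4  8.1 42.5]
(360, 185, 4, 13) 857 [ 522.1 -291. ] [121.5 177.3] 88.23 mean [[ 521.1 -289.9]] pca -7.97 z [ 4.3  7.6 11.7]
(360, 185, 35, 60) 80 [ 521.8 -289.9] [41.3 84.7] 77.17 mean [[ 520.5 -290.3]] pca -11.99 z [36.5 44.5 50.1]
(360, 185, 35, 60) 39 [ 558.8 -298. ] [40.5  8.4] 76.22 mean [[ 558.6 -298.5]] pca 77.36 z [36.8 44.9 49.7]
(360, 213, 35, 60) 41 [ 484.3 -281.4] [41.3  7.7] 76.92 mean [[ 484.2 -282.5]] pca 76.54 z [36.1 43.2 50.4]
(300, 165, 4, 70) 944 [ 580.5 -109.4] [ 85.2 177.6] 88.95 mean [[ 572.9 -105. ]] pca -6.18 z [ 4.5  9.4 51.1]
```

View pics/c1.png

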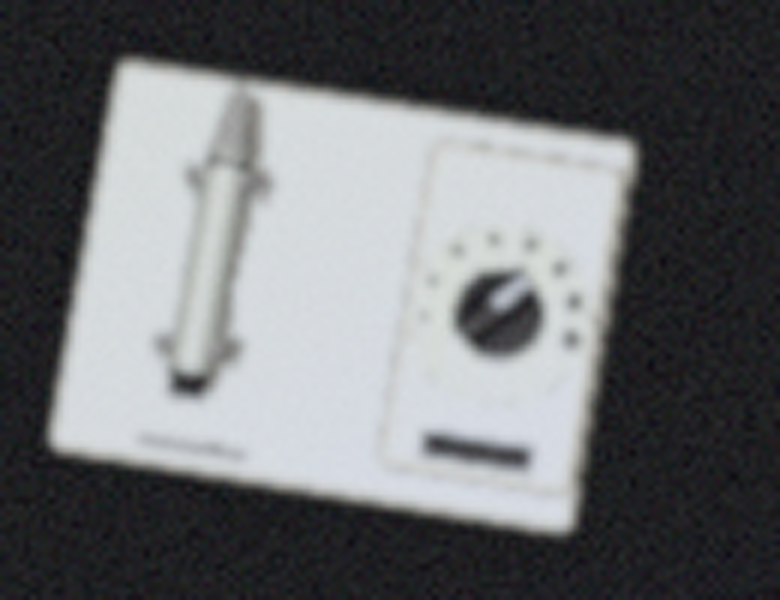

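View pics/c2.png

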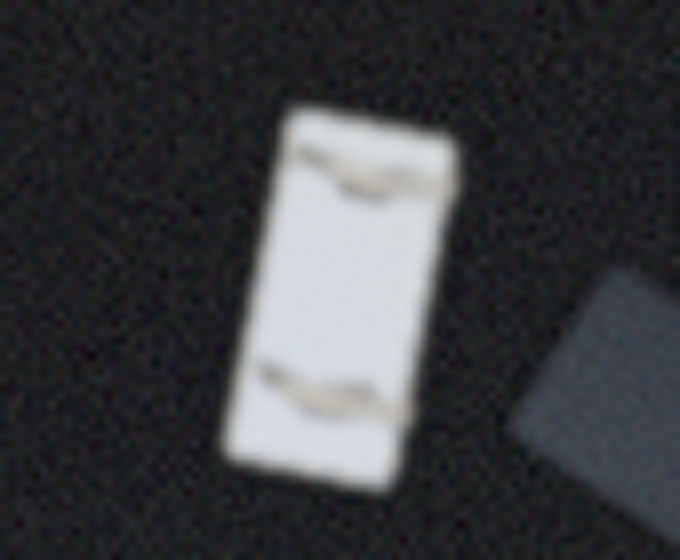

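The crops show the knob centre at (500,312). Its white pointer aims up-right at the 6th dot (560,268), so the joint is near 2.5, which is 2 clicks past the fourth dot. The handpiece is silver, nose up, in clips at (230,180) and (200,350). The rest is empty, with ribs near (375,180) and (335,395). I'll cross-check these positions with the scene camera.

```bash
python3 - <<'E'
from h import *
CS={n:(np.load(n+'0.npz'),cloud(np.load(n+'0.npz'))) for n in('top','scene')}
def fit(name,c,r,z0,z1,white=None):
    for n,(im,C) in CS.items():
        m=(np.hypot(C[...,0]-c[0],C[...,1]-c[1])<r)&(C[...,2]>z0)&(C[...,2]<z1)&(im['depth']>0)
        if white: m&=im['pixels'].min(-1)>white
        B=C[m][:,:2].astype(np.float32); q=cv2.minAreaRect(B); print(name,n,len(B),np.round(q[0],1),np.round(q[1],1),round(q[2],2),'mean',B.mean(0).round(1),'z90',np.percentile(C[m][:,2],90).round(1))
fit('bar',(564.5,88),25,55,80)
fit('block',(564.5,88),90,29,39)
fit('hp',(590,215),85,49,75)
fit('hpmid',(590,215),28,47,75)
fit('rest',(521.5,-290),75,3,60,120)
fit('ribA',(558.8,-298),25,38,60)
fit('ribB',(484.3,-281.4),25,38,60)
fit('deck',(578,162),170,8,80,100)
E
```

```text
bar top 87 [564.8  87.9] [13.1 39.1] 37.35 mean [564.3  87.2] z90 71.9
bar scene 76 [568.   85.6] [13.5 39.3] 39.64 mean [569.3  85.8] z90 69.4
block top 1512 [565.   87.8] [ 87.6 149.6] 79.64 mean [563.6  87.6] z90 37.4
block scene 954 [566.4  87. ] [ 86.9 153.4] 80.3 mean [574.7  84.3] z90 35.6
hp top 344 [598.7 213.7] [ 30.6 141.4] 79.18 mean [591.1 215. ] z90 57.7
hp scene 220 [598.2 212.5] [ 28.5 140.2] 79.82 mean [597.  212.3] z90 56.6
hpmid top 153 [589.8 215. ] [20.  54.8] 81.37 mean [589.5 214.5] z90 56.3
hpmid scene 87 [590.4 214.4] [18.1 53.1] 80.05 mean [589.8 213.4] z90 55.4
rest top 885 [ 521.7 -290.2] [ 58.7 122.1] 75.72 mean [ 520.8 -288.6] z90 33.2
rest scene 608 [ 523.9 -291.1] [ 55.4 121.8] 77.38 mean [ 527.4 -290.9] z90 34.8
ribA top 31 [ 558.8 -298. ] [40.5  8.4] 76.22 mean [ 558.8 -298. ] z90 49.6
ribA scene 25 [ 560.9 -299.3] [38.3 12.6] 69.91 mean [ 559.9 -302.2] z90 48.6
ribB top 34 [ 484.3 -281.4] [41.3  7.7] 76.92 mean [ 484.5 -281.7] z90 49.8
ribB scene 21 [ 486.3 -284.6] [43.5 11.2] 72.28 mean [ 486.  -285.2] z90 46.8
deck top 5369 [578.4 161.5] [239.9 179.9] 79.81 mean [577.3 160.9] z90 39.3
deck scene 3518 [616.7 153.6] [239.5 254.1] 80.25 mean [595.1 157.4] z90 37.8
```

```bash
cat >> h.py <<'E'
from scipy.spatial.transform import Rotation as Ro
def go(p,closedeg):
    """shift totals (units of 50 mm) in present tool axes, turn (units .12 rad) about tool z after it"""
    o=get_obs(); R=Ro.from_rotvec(o['orientation']).as_matrix(); s=R.T@(np.array(p)-o['ee_pos'])/50
    a=np.degrees(np.arctan2(R[1,1],R[0,1])); d=(closedeg-a+90)%180-90
    print('t',o['t'],'pos',o['ee_pos'].round(1),'close',a.round(2),'tilt z',R[:,2].round(4),'F',o['ft_force'].round(1),'w',o['width'],'g',o['grasp_force'],'\n shift',s.round(3),'turn wz',round(-np.radians(d)/.12,3),'deg',round(d,2))
E
python3 -c "
from h import *
go((565.7,87.3,130),36.9)"
```

```text
t 0.1 pos [207.5 589.  222. ] close 70.59 tilt z [-4.0e-04 -1.2e-03 -1.0e+00] F [ 0.2 -0.5  0.3] w 87.8552727334769 g 0.0 
 shift [-10.091  -7.081   1.849] turn wz 4.9 deg -33.69
```

Request:
step_arm([
  [1, -0.72, -0.505, 0.13, 0, 0, 0],
  [1, -0.72, -0.505, 0.13, 0, 0, 0],
  [1, -0.72, -0.505, 0.13, 0, 0, 0],
  [1, -0.72, -0.505, 0.13, 0, 0, 0],
  [1, -0.72, -0.505, 0.13, 0, 0, 0],
  [1, -0.72, -0.505, 0.13, 0, 0, 0],
  [1, -0.72, -0.505, 0.13, 0, 0, 0],
  [1, -0.72, -0.505, 0.13, 0, 0, 0],
  [1, -0.72, -0.505, 0.13, 0, 0, 0],
  [1, -0.72, -0.505, 0.13, 0, 0, 0],
  [1, -0.72, -0.505, 0.13, 0, 0, 0],
  [1, -0.72, -0.505, 0.13, 0, 0, 0],
  [1, -0.72, -0.505, 0.13, 0, 0, 0],
  [1, -0.73, -0.515, 0.13, 0, 0, 0],
  [1, 0, 0, 0, 0, 0, 0.98],
  [1, 0, 0, 0, 0, 0, 0.98],
  [1, 0, 0, 0, 0, 0, 0.98],
  [1, 0, 0, 0, 0, 0, 0.98],
  [1, 0, 0, 0, 0, 0, 0.98],
  [1, 0, 0, 0, 0, 0, 0],
])

```text
t: 2.6
ee_pos: [565.6, 87.9, 131.4]
orientation: [-1.403, -2.811, 0.001]
ft_force: [-0.6, 0.6, -0.3]
width: 87.6
grasp_force: 0.0
```

```bash
python3 -c "
from h import *
go((565.7,87.3,47),36.9)"
```

```text
t 2.6 pos [565.6  87.9 131.4] close 36.96 tilt z [-6.e-04 -1.e-04 -1.e+00] F [-0.6  0.6 -0.3] w 87.61058618243622 g 0.0 
 shift [-0.011 -0.005  1.688] turn wz 0.008 deg -0.06
```

Request:
step_arm([
  [1, -0.01, 0, 0.6, 0, 0, 0],
  [1, 0, 0, 0.5, 0, 0, 0],
  [1, 0, 0, 0.35, 0, 0, 0],
  [1, 0, 0, 0.22, 0, 0, 0],
  [1, 0, 0, 0, 0, 0, 0],
  [-0.3, 0, 0, 0, 0, 0, 0],
  [-0.6, 0, 0, 0, 0, 0, 0],
  [-1, 0, 0, 0, 0, 0, 0],
  [-1, 0, 0, 0, 0, 0, 0],
  [-1, 0, 0, 0, 0, 0, 0],
  [-1, 0, 0, 0, 0, 0, 0],
])

```text
t: 3.98
ee_pos: [566.2, 87.5, 48.2]
orientation: [-1.404, -2.81, 0.0]
ft_force: [0.9, -0.2, 0.2]
width: 31.3
grasp_force: 0.0
```

Request:
step_arm([
  [-1, 0, 0, 0, 0, 0, 0],
  [-1, 0, 0, 0, 0, 0, 0],
  [-1, 0, 0, 0, 0, 0, 0],
  [-1, 0, 0, 0, 0, 0, 0],
])

```text
t: 4.47
ee_pos: [564.7, 86.6, 48.0]
orientation: [-1.403, -2.809, 0.004]
ft_force: [-4.2, -4.2, 4.6]
width: 12.4
grasp_force: 30.0
```

Request:
step_arm([
  [-1, 0, 0, 0, 0, 0, -0.7],
  [-1, 0, 0, 0, 0, 0, -0.7],
  [-1, 0, 0, 0, 0, 0, -0.7],
  [-1, 0, 0, 0, 0, 0, -0.7],
  [-1, 0, 0, 0, 0, 0, -0.7],
  [-1, 0, 0, 0, 0, 0, -0.7],
  [-1, 0, 0, 0, 0, 0, -0.7],
  [-1, 0, 0, 0, 0, 0, -0.7],
  [-1, 0, 0, 0, 0, 0, -0.7],
  [-1, 0, 0, 0, 0, 0, -0.7],
  [-1, 0, 0, 0, 0, 0, -0.7],
  [-1, 0, 0, 0, 0, 0, -0.65],
  [-1, 0, 0, 0, 0, 0, 0],
  [-1, 0, 0, 0, 0, 0, 0],
])

```text
t: 6.22
ee_pos: [565.1, 87.2, 48.1]
orientation: [0.115, -3.137, 0.001]
ft_force: [-4.9, -1.7, 4.5]
width: 13.0
grasp_force: 30.0
```

```bash
python3 -c "
from h import *
go((565.7,87.3,47),94.2); print(get_obs()['moment'])"
```

```text
t 6.225 pos [565.1  87.2  48.1] close 94.22 tilt z [-2.2e-03 -5.0e-04 -1.0e+00] F [-4.9 -1.7  4.5] w 13.030671289773824 g 29.999865889549255 
 shift [-0.013  0.001  0.021] turn wz 0.002 deg -0.02
[-0.35472259  0.92398163 -0.01311033]
```

Request:
step_arm([
  [-0.4, 0, 0, 0, 0, 0, 0],
  [0.2, 0, 0, 0, 0, 0, 0],
  [1, 0, 0, 0, 0, 0, 0],
  [1, 0, 0, 0, 0, 0, 0],
  [1, 0, 0, 0, 0, 0, 0],
  [1, 0, 0, 0, 0, 0, 0],
  [1, 0, 0, -0.3, 0, 0, 0],
  [1, 0, 0, -0.6, 0, 0, 0],
  [1, 0, 0, -0.8, 0, 0, 0],
  [1, 0, 0, -0.3, 0, 0, 0],
  [1, 0, 0, 0, 0, 0, 0],
])

```text
t: 7.6
ee_pos: [566.8, 87.6, 149.4]
orientation: [-0.118, 3.137, 0.0]
ft_force: [-0.9, 0.3, -0.3]
width: 87.9
grasp_force: 0.0
```

```bash
python3 -c "
from h import *
go((590,214.5,130),79.9)
im=grab('scene','s1'); C=cloud(im)
m=(np.hypot(C[...,0]-567,C[...,1]-87)<25)&(C[...,2]>55)&(C[...,2]<80)
B=C[m][:,:2].astype(np.float32); print(cv2.minAreaRect(B))
p=im['pixels'][150:270,270:410,::-1]; cv2.imwrite('pics/c3.png',cv2.resize(p,None,fx=5,fy=5,interpolation=cv2.INTER_CUBIC))
"
```

```text
t 7.6 pos [566.8  87.6 149.4] close 94.31 tilt z [ 2.6e-03  3.0e-04 -1.0e+00] F [-0.9  0.3 -0.3] w 87.87425537146744 g 0.0 
 shift [-0.652  2.496  0.391] turn wz 2.096 deg -14.41
((566.5379638671875, 86.0607681274414), (40.98138427734375, 13.124079704284668), 5.633643627166748)
```

View pics/c3.png

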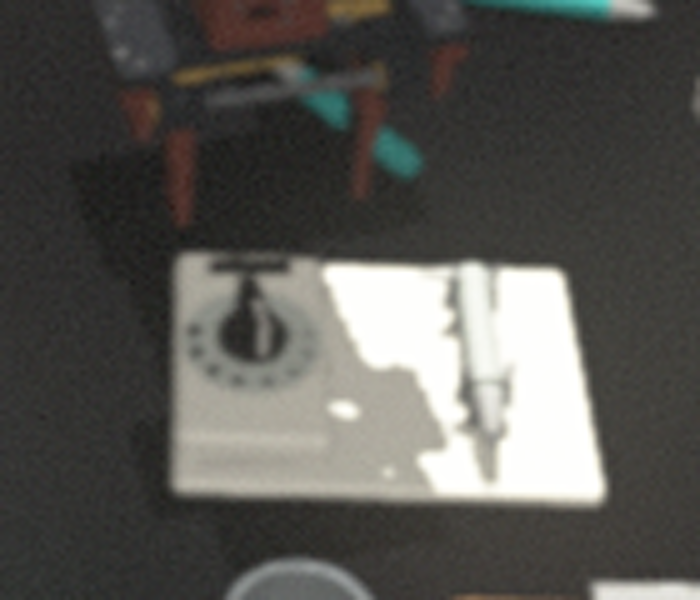

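The scene crop shows the knob at (255,330) with its white pointer at (264,345), toward the viewer. The measured bar yaw is 5.6°, against 4.2° expected for dot 4, and the handpiece is still clipped at (480,340). Next I grasp the handpiece.

Request:
step_arm([
  [1, -0.13, 0.5, 0.08, 0, 0, 0],
  [1, -0.13, 0.5, 0.08, 0, 0, 0],
  [1, -0.13, 0.5, 0.08, 0, 0, 0],
  [1, -0.13, 0.5, 0.08, 0, 0, 0],
  [1, -0.13, 0.5, 0.08, 0, 0, 0],
  [1, 0, 0, 0, 0, 0, 0.7],
  [1, 0, 0, 0, 0, 0, 0.7],
  [1, 0, 0, 0, 0, 0, 0.7],
  [1, 0, 0, 0, 0, 0, 0],
])

```text
t: 8.78
ee_pos: [588.7, 214.8, 127.1]
orientation: [-0.276, -3.128, 0.001]
ft_force: [-0.1, -0.2, -0.7]
width: 87.8
grasp_force: 0.0
```

```bash
python3 -c "
from h import *
go((590,214.5,26),79.9)"
```

```text
t 8.775 pos [588.7 214.8 127.1] close 79.92 tilt z [-1.5e-03 -5.0e-04 -1.0e+00] F [-0.1 -0.2 -0.7] w 87.75673760998767 g 0.0 
 shift [-0.03  -0.     2.022] turn wz 0.003 deg -0.02
```

Request:
step_arm([
  [1, -0.03, 0, 0.6, 0, 0, 0],
  [1, 0, 0, 0.6, 0, 0, 0],
  [1, 0, 0, 0.4, 0, 0, 0],
  [1, 0, 0, 0.25, 0, 0, 0],
  [1, 0, 0, 0.17, 0, 0, 0],
  [-1, 0, 0, 0, 0, 0, 0],
  [-1, 0, 0, 0, 0, 0, 0],
  [-1, 0, 0, 0, 0, 0, 0],
  [-1, 0, 0, 0, 0, 0, 0],
  [-1, 0, 0, 0, 0, 0, 0],
  [-1, 0, 0, 0, 0, 0, 0],
  [-1, 0, 0, 0, 0, 0, 0],
  [-1, 0, 0, 0, 0, 0, 0],
])

```text
t: 10.4
ee_pos: [590.6, 214.5, 27.2]
orientation: [-0.277, -3.129, -0.0]
ft_force: [0.7, 0.9, 0.1]
width: 18.6
grasp_force: 30.0
```

```bash
python3 -c "
from h import *
go((590,214.5,26),79.9)"
```

```text
t 10.4 pos [590.6 214.5  27.2] close 79.87 tilt z [ 0.e+00  1.e-04 -1.e+00] F [0.7 0.9 0.1] w 18.62658290684958 g 29.999931156635284 
 shift [ 0.013 -0.001  0.023] turn wz -0.004 deg 0.03
```

Request:
step_arm([
  [-1, 0, 0, -0.05, 0, 0, 0],
  [-1, 0, 0, -0.05, 0, 0, 0],
  [-1, 0, 0, -0.05, 0, 0, 0],
  [-1, 0, 0, -0.05, 0, 0, 0],
])

```text
t: 10.9
ee_pos: [590.1, 214.3, 37.2]
orientation: [-0.277, -3.128, 0.001]
ft_force: [-1.1, -0.3, -4.3]
width: 19.5
grasp_force: 30.0
```

Request:
step_arm([
  [-1, 0, 0, -0.05, 0, 0, 0],
  [-1, 0, 0, -0.05, 0, 0, 0],
  [-1, 0, 0, -0.05, 0, 0, 0],
])

```text
t: 11.28
ee_pos: [591.4, 214.5, 45.5]
orientation: [0.277, 3.128, 0.001]
ft_force: [-0.4, -0.1, -1.5]
width: 19.4
grasp_force: 30.0
```

Request:
step_arm([
  [-1, 0, 0, -0.05, 0, 0, 0],
  [-1, 0, 0, -0.05, 0, 0, 0],
  [-1, 0, 0, -0.1, 0, 0, 0],
  [-1, 0, 0, -0.2, 0, 0, 0],
  [-1, 0, 0, -0.3, 0, 0, 0],
  [-1, 0, 0, -0.5, 0, 0, 0],
  [-1, 0, 0, -0.5, 0, 0, 0],
  [-1, 0, 0, -0.5, 0, 0, 0],
  [-1, 0, 0, -0.3, 0, 0, 0],
  [-1, 0, 0, 0, 0, 0, 0],
])

```text
t: 12.52
ee_pos: [591.4, 214.6, 171.2]
orientation: [0.277, 3.127, 0.002]
ft_force: [0.1, -0.4, -2.1]
width: 19.5
grasp_force: 30.0
```

```bash
python3 -c "
from h import *
go((522.3,-290.5,150),77.0)
im=grab('scene','s2')
p=im['pixels'][120:270,270:420,::-1]; cv2.imwrite('pics/c4.png',cv2.resize(p,None,fx=4,fy=4,interpolation=cv2.INTER_CUBIC))
C=cloud(im); o=get_obs()['ee_pos']
m=(np.hypot(C[...,0]-o[0],C[...,1]-o[1])<85)&(C[...,2]>o[2]-5)&(C[...,2]<o[2]+40)&(im['pixels'].min(-1)>110)
B=C[m]; print(len(B)); print(cv2.minAreaRect(B[:,:2].astype(np.float32)), B[:,2].max(), B[B[:,0].argsort()][::max(1,len(B)//12)].round(0).tolist())
"
```

```text
t 12.525 pos [591.4 214.6 171.2] close 79.87 tilt z [ 2.6e-03  9.0e-04 -1.0e+00] F [ 0.1 -0.4 -2.1] w 19.474358424419624 g 29.999765753746033 
 shift [ -0.415 -10.188   0.412] turn wz 0.418 deg -2.87
116
((609.94140625, 211.09762573242188), (13.755389213562012, 111.63252258300781), 76.72718048095703) 199.8486990442508 [[556.0, 226.0, 196.0], [576.0, 217.0, 199.0], [583.0, 218.0, 198.0], [591.0, 221.0, 195.0], [599.0, 216.0, 198.0], [605.0, 211.0, 197.0], [611.0, 212.0, 196.0], [616.0, 216.0, 196.0], [621.0, 206.0, 198.0], [628.0, 204.0, 198.0], [642.0, 208.0, 197.0], [650.0, 203.0, 194.0], [657.0, 201.0, 194.0]]
```

View pics/c4.png

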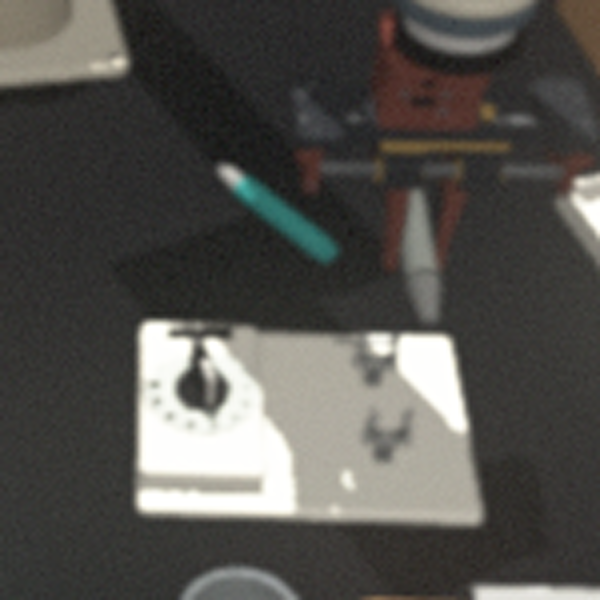

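The crop shows the clips empty at (385,400), the handpiece held level at (425,260) with its nose toward the viewer, and the knob unchanged at (203,390). I carry it over to the rest.

Request:
step_arm([
  [-1, -0.026, -0.3, 0, 0, 0, 0],
  [-1, -0.026, -0.6, 0, 0, 0, 0],
  [-1, -0.026, -0.66, 0, 0, 0, 0],
  [-1, -0.026, -0.66, 0, 0, 0, 0],
  [-1, -0.026, -0.66, 0, 0, 0, 0],
  [-1, -0.026, -0.66, 0, 0, 0, 0],
  [-1, -0.026, -0.66, 0, 0, 0, 0],
  [-1, -0.026, -0.66, 0, 0, 0, 0],
  [-1, -0.026, -0.66, 0, 0, 0, 0],
  [-1, -0.026, -0.66, 0, 0, 0, 0],
  [-1, -0.026, -0.66, 0, 0, 0, 0],
  [-1, -0.026, -0.66, 0, 0, 0, 0],
  [-1, -0.026, -0.66, 0, 0, 0, 0],
  [-1, -0.026, -0.66, 0, 0, 0, 0],
  [-1, -0.026, -0.66, 0, 0, 0, 0],
  [-1, -0.026, -0.5, 0.2, 0, 0, 0],
  [-1, 0, -0.2, 0.21, 0, 0, 0],
  [-1, 0, 0, 0, 0, 0, 0.42],
  [-1, 0, 0, 0, 0, 0, 0],
  [-1, 0, 0, 0, 0, 0, 0],
])

```text
t: 15.08
ee_pos: [521.4, -289.9, 148.8]
orientation: [-0.354, -3.121, -0.0]
ft_force: [0.0, 0.7, -0.7]
width: 19.5
grasp_force: 30.0
```

```bash
python3 -c "
from h import *
go((522.3,-290.5,27.5),77.0)"
```

```text
t 15.075 pos [ 521.4 -289.9  148.8] close 77.06 tilt z [-6.e-04  4.e-04 -1.e+00] F [ 0.   0.7 -0.7] w 19.45886715593615 g 29.99970406293869 
 shift [-0.022 -0.008  2.426] turn wz 0.009 deg -0.06
```

Request:
step_arm([
  [-1, -0.02, -0.01, 0.5, 0, 0, 0],
  [-1, 0, 0, 0.5, 0, 0, 0],
  [-1, 0, 0, 0.4, 0, 0, 0],
  [-1, 0, 0, 0.2, 0, 0, 0],
  [-1, 0, 0, 0, 0, 0, 0],
])

```text
t: 15.7
ee_pos: [522.2, -290.9, 68.6]
orientation: [-0.356, -3.12, -0.001]
ft_force: [0.4, -0.4, -0.2]
width: 19.3
grasp_force: 30.0
```

```bash
python3 -c "
from h import *
go((522.3,-290.5,27.5),77.0)
im=grab('scene','s3')
p=im['pixels'][180:260,150:250,::-1]; cv2.imwrite('pics/c5.png',cv2.resize(p,None,fx=7,fy=7,interpolation=cv2.INTER_CUBIC))
"
```

```text
t 15.7 pos [ 522.2 -290.9   68.6] close 77.0 tilt z [-1.e-03  6.e-04 -1.e+00] F [ 0.4 -0.4 -0.2] w 19.34420907563866 g 29.999585151672363 
 shift [-0.     0.007  0.823] turn wz -0.0 deg 0.0
```

View pics/c5.png

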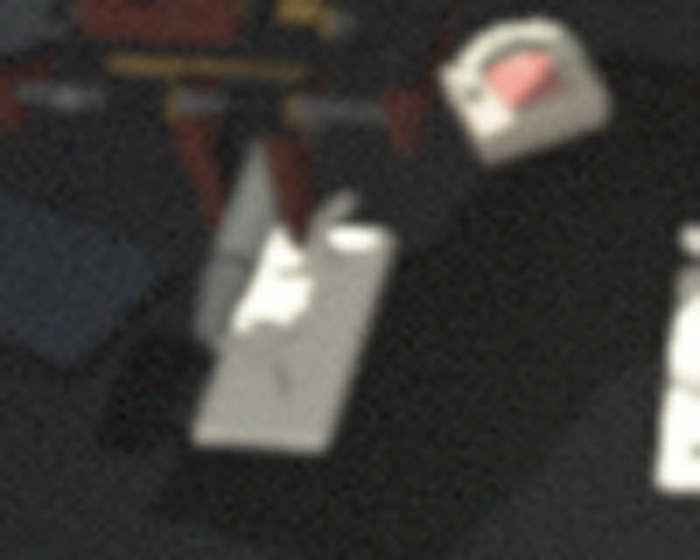

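The crop shows the handpiece at (235,250), still about 41 mm above the rest, with a rib notch at (280,375) and the far rib at (340,210). The view is oblique, so I check the offset in world coordinates.

```bash
python3 -c "
from h import *
top=vision.get_image('top')
for im in (dict(np.load('s3.npz')),top):
    C=cloud(im); px=im['pixels'].astype(int)
    m=(np.hypot(C[...,0]-525,C[...,1]+290)<90)&(C[...,2]>78)&(C[...,2]<105)&(abs(px[...,0]-px[...,2])<30)&(px.min(-1)>60)
    B=C[m]; 
    if len(B)<20: print(len(B)); continue
    c=np.array([522.3,-290.5]); a=-.227; X=(B[:,:2]-c)@[np.cos(a),np.sin(a)]; Y=(B[:,:2]-c)@[-np.sin(a),np.cos(a)]
    for lo in range(-70,100,15):
        k=(X>lo)&(X<lo+15)
        if k.sum()>2: print(lo,k.sum(),'y',Y[k].mean().round(1),np.percentile(Y[k],[3,97]).round(1),'z',B[k,2].max().round(1))
    print('X',X.min(),X.max())
"
```

```text
-25 4 y -7.0 [-8.2 -5.6] z 93.1
-10 14 y -3.3 [-10.6   2.4] z 96.8
5 38 y 2.8 [-12.8  13.4] z 102.8
20 30 y 3.2 [-6.3  9.2] z 96.7
35 34 y 2.4 [-7.8  8.9] z 96.3
50 32 y 1.9 [-7.3  8. ] z 94.7
65 22 y 0.8 [-4.1  4.8] z 92.7
X -24.019213551092868 78.07985143694131
0
```

Request:
step_arm([
  [-1, 0, 0, 0.3, 0, 0, 0],
  [-1, 0, 0, 0.25, 0, 0, 0],
  [-1, 0, 0, 0.12, 0, 0, 0],
  [-1, 0, 0, 0.06, 0, 0, 0],
  [-1, 0, 0, 0.03, 0, 0, 0],
  [-1, 0, 0, 0, 0, 0, 0],
])

```text
t: 16.55
ee_pos: [522.6, -291.1, 31.3]
orientation: [0.356, 3.121, -0.0]
ft_force: [-0.5, -0.0, -1.6]
width: 19.2
grasp_force: 30.0
```

Request:
step_arm([
  [-1, 0, 0, 0.02, 0, 0, 0],
  [-1, 0, 0, 0.02, 0, 0, 0],
  [-1, 0, 0, 0, 0, 0, 0],
])

```text
t: 16.92
ee_pos: [522.4, -291.1, 29.2]
orientation: [-0.356, -3.121, 0.0]
ft_force: [0.7, -0.3, -1.0]
width: 18.9
grasp_force: 30.0
```

Request:
step_arm([
  [-1, 0, 0, 0.02, 0, 0, 0],
  [-1, 0, 0, 0, 0, 0, 0],
])

```text
t: 17.18
ee_pos: [522.4, -291.1, 28.1]
orientation: [-0.356, -3.121, -0.0]
ft_force: [0.1, 0.8, -1.3]
width: 19.4
grasp_force: 30.0
```

Request:
step_arm([
  [-1, 0, 0, 0.02, 0, 0, 0],
  [-1, 0, 0, 0, 0, 0, 0],
])

```text
t: 17.42
ee_pos: [522.6, -291.4, 27.4]
orientation: [0.356, 3.121, -0.001]
ft_force: [-1.0, -1.4, 1.6]
width: 19.0
grasp_force: 30.0
```

Request:
step_arm([
  [-1, 0, 0, 0.02, 0, 0, 0],
  [-1, 0, 0, 0, 0, 0, 0],
])

```text
t: 17.68
ee_pos: [522.6, -291.6, 27.0]
orientation: [0.356, 3.121, -0.001]
ft_force: [-3.4, -0.6, 8.5]
width: 19.5
grasp_force: 30.0
```

Contact came at the expected height (TCP z 27, +8.5 N), so I release.

Request:
step_arm([
  [-0.5, 0, 0, 0, 0, 0, 0],
  [-0.4, 0, 0, 0, 0, 0, 0],
  [0, 0, 0, 0, 0, 0, 0],
  [0.5, 0, 0, 0, 0, 0, 0],
  [0.5, 0, 0, 0, 0, 0, 0],
  [0.5, 0, 0, 0, 0, 0, 0],
  [0.5, 0, 0, 0, 0, 0, 0],
  [0.5, 0, 0, -0.2, 0, 0, 0],
  [0.5, 0, 0, -0.4, 0, 0, 0],
  [0.5, 0, 0, -0.8, 0, 0, 0],
  [0.5, 0, 0, -0.8, 0, 0, 0],
  [0.5, 0, 0, -0.8, 0, 0, 0],
  [0.5, 0.6, 0, -0.4, 0, 0, 0],
  [0.5, 0.9, 0, 0, 0, 0, 0],
  [0.5, 0.9, 0, 0, 0, 0, 0],
  [0.5, 0.6, 0, 0, 0, 0, 0],
  [0.5, 0, 0, 0, 0, 0, 0],
])

```text
t: 19.8
ee_pos: [375.0, -256.9, 197.5]
orientation: [0.358, 3.12, -0.001]
ft_force: [0.2, -0.5, 0.2]
width: 65.8
grasp_force: 0.0
```

```bash
python3 -c "
from h import *
o=get_obs(); print(o['t'],o['ee_pos'],o['ft_force'],o['width'])
im=grab('scene','s4'); C=cloud(im)
p=im['pixels'][170:270,140:350,::-1]; cv2.imwrite('pics/c6.png',cv2.resize(p,None,fx=3.8,fy=3.8,interpolation=cv2.INTER_CUBIC))
def f(C,c,z0,z1,r):
    B=C[(np.hypot(C[...,0]-c[0],C[...,1]-c[1])<r)&(C[...,2]>z0)&(C[...,2]<z1)]
    print(len(B),cv2.minAreaRect(B[:,:2].astype(np.float32)),np.percentile(B[:,2],[50,95]))
for n in('scene','top'):
    C=cloud(vision.get_image(n)); f(C,(567,87),55,80,25); f(C,(522,-290),50,70,90); f(C,(522,-290),50,70,26)
"
```

```text
19.8 [ 374.97458264 -256.90377599  197.49678996] [ 0.20875371 -0.45626115  0.17458691] 65.766943286888
69 ((567.25048828125, 86.10958862304688), (41.1994743347168, 13.065028190612793), 4.570653438568115) [67.7248288  69.85061387]
144 ((526.7456665039062, -291.7242431640625), (17.319902420043945, 131.25425720214844), 77.29637145996094) [52.44627021 55.07366284]
61 ((521.8912353515625, -289.82183837890625), (15.707704544067383, 50.6599006652832), 80.0345458984375) [52.74944552 55.08075664]
82 ((564.4971313476562, 87.9847412109375), (38.740142822265625, 13.531327247619629), 4.734765529632568) [69.43975155 74.31696902]
298 ((527.7863159179688, -294.17852783203125), (37.44422149658203, 137.1493682861328), 83.20982360839844) [53.44654273 57.83275497]
118 ((521.93408203125, -290.2330627441406), (17.837909698486328, 51.54792022705078), 79.45610809326172) [53.7905138  57.40070968]
```

View pics/c6.png

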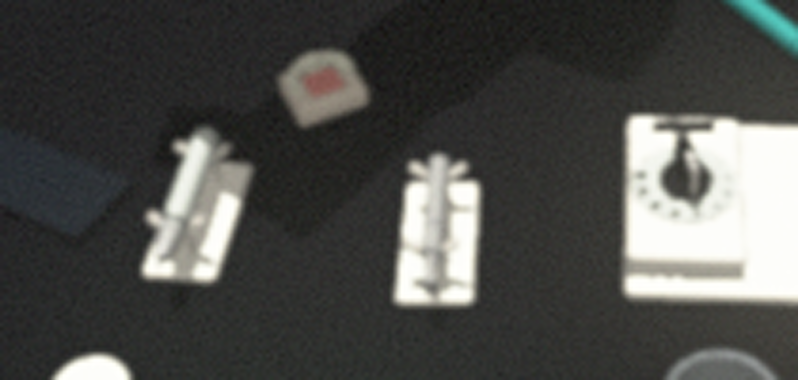

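The handpiece lies in both notches of the left rest, at (190,190). Its top is at 55 mm and it is centred to within about 5 mm. The contra-angle at (437,220) is undisturbed, and the knob at (685,180) is at the fourth dot. Handing in.

```bash
python3 -c "
from h import *
print(ctrl.close_job())"
```

```text
the job is handed in; nothing more can be done
None
```

The selector is at the fourth dot, the handpiece lies in both V notches of the empty rest about centred, and the job is handed in; no verdict came back, so this rests on the final camera checks.

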